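Rattle check: find the faulty radio and hold it out

TASK

Call the inspector: twist the bench's spring-return call switch clockwise to its stop and let it spring back by itself. Then pick up the three radios one at a time and shake each end to end a few times, clear of the bench, until you find the one that rattles because a part has come loose inside it, laying every silent one gently back on its back where it came from. Finish with the rattling radio held still in the gripper, a good hand's breadth or more above the yellow taped hand-over square on the far side of the bench, for the inspector to see: do not put it down or let go of it, and leave the other things on the bench undisturbed.

Things in the scene. Friction and masses are not known exactly. Their poses are not given: they have to be found in the camera images.
- handset_1: two-way radio lying on its back, one of three alike: black, body 125 x 58 x 36 mm, grille and keys on top. Origin: centre of the body's underside (z = 0 at the start); x along its length to the end with two knobs (14 mm) and a stub antenna (11 mm thick, 52 mm out, 19 mm towards +y), within 0.4 rad of world x; y across its width, z up. Grip it across the width at its middle. 0.2 to 0.47 kg
- handset_2: second radio, same as handset_1. In any one of the three (never told which) a smooth 100 g part lies loose: it slides up to 36 mm either way lengthways, 7 mm sideways, once tilted 0.05 rad or so. Shaken or tipped lengthways it knocks on the ends, felt at the wrist as force and moment; held tipped, its shifted weight changes the moment
- handset_3: third radio, same as handset_1. In the two silent radios nothing moves inside; the three also differ in weight from one unit to the next, so weight alone is no proof
- call_knob (a joint): angle of the call switch: 0 at rest (bar handle along the x axis of its point call_grip), grows clockwise seen from above, stop at 0.87 rad; a spring drives it back (0.03 N m at rest, 0.13 N m at the stop)
- call_grip (a point): grip point of the call switch, on its upright axis, 84 mm above the bench: a black bar handle (34 long, 11 wide, 24 mm tall, its top 3 mm above this point) on a round neck 27 mm across, on top of a grey box 94 x 94 x 50 mm fixed at the right or left. x runs along the bar and turns with it, z up; pinch the bar across its 11 mm, the fingers closing along y
- handover: a square of yellow tape stuck on the bench on the far side, outside 160 x 160 mm, flat; origin at its centre on the bench
- whip_1: a loose long antenna, black rod 160 mm long and 15 mm thick at most, lying between the radios; bystander. Origin at its middle on the bench, x along it
- whip_2: a second loose long antenna like whip_1, lying between the radios; bystander. Origin at its middle on the bench, x along it
- driver: a screwdriver 170 mm long, 26 mm thick, lying crosswise beyond the square; bystander. Origin at its middle on the bench, x towards the tip
- tape_roll: a white roll of tape lying flat, 104 mm across, 24 mm high, beyond the square to the left; bystander. Origin at its centre on the bench
- adapter: a small steel coaxial adapter standing upright, 21 mm across, 36 mm high, between the radios and the tape roll; bystander. Origin at the centre of its foot
Mind the look-alikes: they are no part of the job. What is shaped like the handset_2 but green is not meant. Leave any purple look-alike of the handset_3 alone.

How it is judged (in metres and radians):
On the way, in this order (a step that is already met when the one before it is completed fails the run):
1. the call switch is turned clockwise to its stop (value of joint call_knob above 0.8 rad), for 0.1 s.
2. it is let go and has sprung back to rest (value of joint call_knob below 0.08 rad and contact force between the fingers and call_box below 0.3 N), for 0.2 s.
3. the radio with the loose part (loose_part, hidden inside one of the three) is held clear of the bench and shaken so that the part is thrown to its antenna end (((contact force between the fingers and handset_1 above 2 N and height (world z) of handset_1 above 0.03 m and distance between loose_part and handset_1 below 0.055 m and x of loose_part in the frame of handset_1 above 0.012 m) or (contact force between the fingers and handset_2 above 2 N and height (world z) of handset_2 above 0.03 m and distance between loose_part and handset_2 below 0.055 m and x of loose_part in the frame of handset_2 above 0.012 m) or (contact force between the fingers and handset_3 above 2 N and height (world z) of handset_3 above 0.03 m and distance between loose_part and handset_3 below 0.055 m and x of loose_part in the frame of handset_3 above 0.012 m))).
4. the radio with the loose part (loose_part, hidden inside one of the three) is held clear of the bench and shaken so that the part is thrown to its other end (((contact force between the fingers and handset_1 above 2 N and height (world z) of handset_1 above 0.03 m and distance between loose_part and handset_1 below 0.055 m and x of loose_part in the frame of handset_1 below -0.012 m) or (contact force between the fingers and handset_2 above 2 N and height (world z) of handset_2 above 0.03 m and distance between loose_part and handset_2 below 0.055 m and x of loose_part in the frame of handset_2 below -0.012 m) or (contact force between the fingers and handset_3 above 2 N and height (world z) of handset_3 above 0.03 m and distance between loose_part and handset_3 below 0.055 m and x of loose_part in the frame of handset_3 below -0.012 m))).
5. the radio with the loose part (loose_part, hidden inside one of the three) is held clear of the bench and shaken so that the part is thrown to its antenna end again (((contact force between the fingers and handset_1 above 2 N and height (world z) of handset_1 above 0.03 m and distance between loose_part and handset_1 below 0.055 m and x of loose_part in the frame of handset_1 above 0.012 m) or (contact force between the fingers and handset_2 above 2 N and height (world z) of handset_2 above 0.03 m and distance between loose_part and handset_2 below 0.055 m and x of loose_part in the frame of handset_2 above 0.012 m) or (contact force between the fingers and handset_3 above 2 N and height (world z) of handset_3 above 0.03 m and distance between loose_part and handset_3 below 0.055 m and x of loose_part in the frame of handset_3 above 0.012 m))).
At the end, for the whole second after the job is handed in: the rattling radio is gripped, still, its underside over 100 mm above the bench, centred within 70 mm of the square's centre seen from above; the other two lie at rest on their backs, let go, tilted under 0.15 rad, within 60 mm of where they started; call switch back at rest (under 0.08 rad) (((distance between loose_part and handset_1 below 0.055 m and contact force between the fingers and handset_1 above 2 N and height (world z) of handset_1 above 0.1 m and horizontal distance between handset_1 and handover below 0.07 m and linear speed of handset_1 below 0.05 m/s) or (distance between loose_part and handset_2 below 0.055 m and contact force between the fingers and handset_2 above 2 N and height (world z) of handset_2 above 0.1 m and horizontal distance between handset_2 and handover below 0.07 m and linear speed of handset_2 below 0.05 m/s) or (distance between loose_part and handset_3 below 0.055 m and contact force between the fingers and handset_3 above 2 N and height (world z) of handset_3 above 0.1 m and horizontal distance between handset_3 and handover below 0.07 m and linear speed of handset_3 below 0.05 m/s)) and (distance between loose_part and handset_1 below 0.055 m or (height (world z) of handset_1 below 0.01 m and angle between handset_1's own z axis and vertical below 0.15 rad and distance of handset_1 from where it was at the start of the episode below 0.06 m and linear speed of handset_1 below 0.03 m/s and contact force between the fingers and handset_1 below 0.5 N)) and (distance between loose_part and handset_2 below 0.055 m or (height (world z) of handset_2 below 0.01 m and angle between handset_2's own z axis and vertical below 0.15 rad and distance of handset_2 from where it was at the start of the episode below 0.06 m and linear speed of handset_2 below 0.03 m/s and contact force between the fingers and handset_2 below 0.5 N)) and (distance between loose_part and handset_3 below 0.055 m or (height (world z) of handset_3 below 0.01 m and angle between handset_3's own z axis and vertical below 0.15 rad and distance of handset_3 from where it was at the start of the episode below 0.06 m and linear speed of handset_3 below 0.03 m/s and contact force between the fingers and handset_3 below 0.5 N)) and value of joint call_knob below 0.08 rad); the arm keeps its last pose, push and grip.
It fails at once if a radio is dropped or slammed on the bench (faster than 0.6 m/s within 30 mm of it) ((height (world z) of handset_1 below 0.03 m and linear speed of handset_1 above 0.6 m/s) or (height (world z) of handset_2 below 0.03 m and linear speed of handset_2 above 0.6 m/s) or (height (world z) of handset_3 below 0.03 m and linear speed of handset_3 above 0.6 m/s)).
It fails at once if an antenna, the screwdriver, the tape roll or the adapter is shifted by more than 30 mm (distance of any of whip_1, whip_2, driver, tape_roll, adapter from where it was at the start of the episode above 0.03 m).
It also fails if it takes over 72 s, if anything falls off the work surface, if the arm or the gripper's body presses on something with over 40 N, if the wrist force passes 120 N, or if a joint passes its speed limit or range.

ROBOT

A 6-joint arm with a two-finger parallel gripper is mounted at the origin on the work surface. World frame = base frame: x ahead of the robot, y to its left, z up, the work surface at z = 0. Lengths are in mm, angles in degrees, forces in N, time in s.
With the tool pointing down it reaches from about 300 to 850 mm from the base axis. Payload 4.2 kg.
Tool frame: the origin (TCP) lies at the very end of the fingers, on their centre line; the grasp point (between the pads) lies 19 mm behind it (env.tcp_to_grasp is the distance from the TCP to the grasp point, in mm); z points along the fingers, y is the line along which they close (so a half turn about z gives the same grasp; the last joint's range is limited). The gripper opens to 91 mm and grips with 3 to 60 N. Pads are 32 mm wide; open, the fingers measure 118 mm over their backs; the gripper's body (76 mm by 178 mm) begins 60 mm behind the grasp point.
Start: joints at [-71.792, 18.312, 89.639, -0, 72.044, -1.146], TCP at [190.566, -542.52, 213.976] pointing down, gripper open.
Joint ranges: [-177.97, 177.97], [-48.28, 115.42], [12.27, 149.76], [-77.06, 257.06], [2.81, 150.46], [-146.56, 146.56]. Speed limits (degrees/s): [147.25, 147.25, 180, 180, 180, 180].

INTERFACE

Orientations are given as [roll, pitch, yaw] about the fixed x, y, z axes, in that order (R = Rz(yaw) Ry(pitch) Rx(roll)).
In Python, from workcell import env gives the robot as it stands.
- The arm moves only by the tool move_arm, never from a script. Its argument "plan" is a list of rows, each a list of 3 entries, a list of its own where there are three numbers: the shift along the world's x, y, z in cm, then the turn about the world's z in degrees, then the closure, from 0 (fully open) to 1 (shut). In form: [[[x, y, z], turn, claw], ...]. A call has 1 to 5 rows; each row shifts and turns the commanded pose from where the row before left it; what a row does not reach is not made up. A row lasts 1/10 s, in which the tool goes at most 50 mm and 8.59 degrees, less where a joint would pass 70% of its speed; a pose out of reach is approached as far as the arm can. A call is refused whole if a number of a shift passes 5 or a number of a turn 8.59, either way. A call with a gripper value outside its range is refused whole. The fingers move at their own pace and stop on an object; "squeeze" is the grip in N (left out, the last holds). Time passes only in rows, so rows that do not move let the fingers close. It gives the time, the measured TCP pose, the force, the opening and the grip force at its end, in the units of the state.
- env.state(): the state, without advancing time (a new reading comes with each control period).
- env.grab_frame(name): name is "scene" or "top" or "wrist"; returns a dict with "frame" (384x512x3 uint8, red, green, blue), "z_map" (384x512 float32, mm along the optical axis (not along the pixel's ray), 0 where there is no reading), "fovy" (degrees; the focal length in pixels is half the picture's height over the tangent of half this angle, whatever the lens; pixels are square), "cx", "cy" (the principal point, pixels), "position" and "orientation" of the camera in the world. Camera axes: x right, y down, z forward; pixel columns grow to the right and rows downward; lengths in mm; the calibration is good to about 2 mm. A picture is of the moment at which its call begins.
- env.job_done(): hands the job in; it is judged then, once.
Trained networks look in a picture, given as the dict that the camera call returned (one of the last four; its "shot" number tells which), for a name from the list of things; names that differ only in an ending like _2 or _b are one class to them, and where a whole thing is asked for, a point or a joint stands for the part that bears it (a point fixed in the world has none). Each returns a list of dicts, best first, with "score" (0 to 1); they miss things now and then, are a little off and sometimes report something else, mostly with a low value. They report only what shows in the picture. A call takes as long as a camera call. They do not tell look-alikes from the thing itself.
- env.search_frame(picture, label): "point" ([column, row] in pixels, amid what is visible of it).
- env.landmark_of(picture, label): "point" ([column, row] in pixels: a listed point, or the origin of a listed thing).
The state is a dict: "time_s": time; "qpos": joint angles; "qvel": joint speeds; "effort": joint torques, N m; "ee_pos": TCP position; "ee_rot": TCP orientation; "force": force on the tool from outside, world axes, zero at the start; "torque": the same for the moment, N m; "gripper_width": finger opening in mm; "gripper_force": force on a finger pad.
Only numpy, scipy, OpenCV 4.12 (cv2) and the standard library are available. Lean on these libraries where they do the work, as an engineer would, in place of code of your own. Each camera call takes 0.05 s, during which the arm holds its last target. There are 200 camera calls.

## Working session

There is one attempt and no reset: what is moved stays moved. The work goes in short steps, Python scripts to look and compute and a tool call to move; the robot and the scene stay as the last step left them, time stands still between calls to the robot, and variables do not carry over. Pictures are saved under pics/ and viewed, at most 10 in all, crops included, and the job is handed in when it is done.

Besides the shell and the picture viewer there is one more tool, called after ">>>" as name([rows], argument=value, ...), one row to a line, values as JSON. move_arm: Moves the arm, as the interface text tells. Its arguments: {"type":"object","properties":{"plan":{"type":"array","items":{"type":"array"}},"squeeze":{"type":"number"}},"required":["plan"]}

```bash
mkdir -p pics; ls; cat > h.py <<'E'
from workcell import env
import numpy as np, cv2
from scipy.spatial.transform import Rotation as Ro
def cam(p):
    f=p["frame"].shape[0]/2/np.tan(np.radians(p["fovy"])/2)
    o=np.array(p["orientation"],float)
    R=Ro.from_euler('xyz',o,degrees=True).as_matrix() if o.size==3 else (o if o.shape==(3,3) else None)
    return f,R,np.array(p["position"],float)
def ray(p,uv):
    f,R,t=cam(p); d=R@np.array([(uv[0]-p["cx"])/f,(uv[1]-p["cy"])/f,1.]); return t,d
def at_z(p,uv,z):
    t,d=ray(p,uv); return t+d*(z-t[2])/d[2]
def at_d(p,uv):
    t,d=ray(p,uv); return t+d*p["z_map"][int(round(uv[1])),int(round(uv[0]))]
def proj(p,X):
    f,R,t=cam(p); c=R.T@(np.array(X)-t); return np.array([f*c[0]/c[2]+p["cx"],f*c[1]/c[2]+p["cy"]])
def save(p,n): cv2.imwrite("pics/"+n,p["frame"][:,:,::-1])
E
python3 - <<'E'
from h import *
for n in ("top","scene"):
    p=env.grab_frame(n); save(p,n+"0.png"); print(n,p["fovy"],p["position"],p["orientation"])
    for l in ("handset_1","call_grip","handover","whip_1","driver","tape_roll","adapter"):
        for r in env.landmark_of(p,l)[:4]: print(l,np.round(r["point"]),round(r["score"],2),np.round(at_d(p,r["point"])))
print(env.state())
E
```

```text
pics
top 47.28267721951475 [ 369.99614415  -26.96054078 1411.26351401] [-174.98825337    1.29855894  -91.09568576]
handset_1 [250. 196.] 0.86 [474.  16.  35.]
handset_1 [170. 280.] 0.81 [219. 269.  36.]
handset_1 [316. 193.] 0.77 [ 478. -192.   41.]
call_grip [149. 166.] 0.64 [572. 325.  75.]
whip_1 [209. 144.] 0.62 [645. 143.  33.]
whip_1 [285. 204.] 0.49 [449. -97.   1.]
whip_1 [213. 206.] 0.45 [446. 138.  -3.]
driver [299. 101.] 0.7 [ 785. -151.    6.]
tape_roll [195. 113.] 0.71 [755. 194.  -3.]
tape_roll [211. 143.] 0.48 [646. 135.  33.]
adapter [210. 146.] 0.51 [645. 143.   2.]
scene 56.780227170586585 [964.31296154 -71.79346596 899.80841189] [-149.34535253    0.22762914   80.18842912]
handset_1 [252. 200.] 0.96 [487.  -4.  40.]
handset_1 [318. 124.] 0.8 [245. 248.  36.]
handset_1 [320. 182.] 0.78 [462. 198.  41.]
handset_1 [174. 157.] 0.77 [ 295. -210.   33.]
call_grip [381. 198.] 0.58 [565. 328.  85.]
whip_1 [216. 196.] 0.67 [ 440. -102.   13.]
whip_1 [294. 193.] 0.63 [463. 125.   3.]
whip_1 [346. 285.] 0.58 [750. 194.   3.]
driver [214. 326.] 0.58 [ 797. -147.   25.]
tape_roll [347. 285.] 0.76 [750. 197.   1.]
adapter [314. 250.] 0.39 [656. 132.  29.]
{'time_s': 0.8, 'qpos': array([-7.17908686e+01,  1.83109823e+01,  8.96363892e+01, -2.26754254e-03,
        7.20435098e+01, -1.14674114e+00]), 'qvel': array([ 0.14373951,  0.02873773,  0.06571496, -0.00866046,  0.02965608,
        0.04085607]), 'effort': array([ 3.82424523e-04, -4.12299764e+01, -2.32217628e+01,  7.26855872e-02,
        3.75361880e-02,  1.55166811e-05]), 'ee_pos': array([ 190.56842158, -542.54479536,  214.00285951]), 'ee_rot': array([1.79990926e+02, 2.33926393e-03, 1.93565712e+01]), 'force': array([-0.37061279, -0.24811026, -0.04305529]), 'torque': array([-0.02103732, -0.00070241, -0.00157723]), 'gripper_force': 0.0, 'gripper_width': 91.36980545767133}
```

View pictures.

View pics/top0.png

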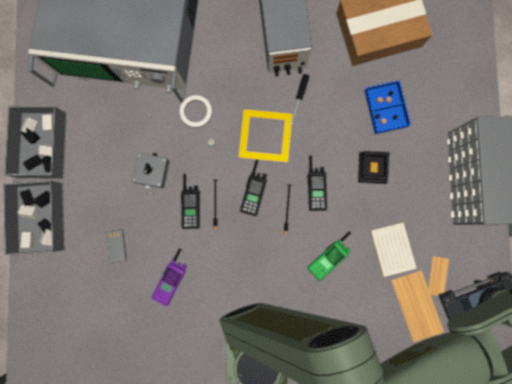

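View pics/scene0.png

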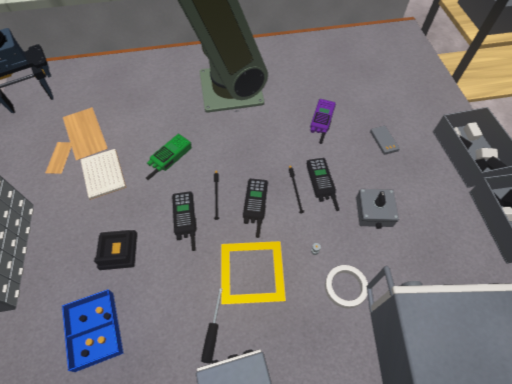

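```bash
python3 - <<'E'
from h import *
def cloud(p):
    f,R,t=cam(p); h,w=p["z_map"].shape; u,v=np.meshgrid(np.arange(w),np.arange(h)); z=p["z_map"]
    c=np.stack([(u-p["cx"])/f*z,(v-p["cy"])/f*z,z],-1); return c@R.T+t
for n in ("top","scene"):
    p=env.grab_frame(n); W=cloud(p); g=p["frame"].astype(int).max(-1); ok=p["z_map"]>0; print(n)
    for c in [(465,210),(470,0),(478,-200)]:
        m=ok&(np.hypot(W[...,0]-c[0],W[...,1]-c[1])<90)&(W[...,2]>28)&(W[...,2]<50)
        q=W[m]; r=cv2.minAreaRect(q[:,:2].astype(np.float32)); print("radio",len(q),np.round(r[0]),np.round(r[1]),round(r[2],1),"top z",np.median(q[:,2]).round(1))
    m=ok&(np.hypot(W[...,0]-570,W[...,1]-325)<60)&(W[...,2]>63); q=W[m]
    r=cv2.minAreaRect(q[:,:2].astype(np.float32)); print("knob",len(q),np.round(q.mean(0)),np.round(r[0]),np.round(r[1]),round(r[2],1))
    m=ok&(np.hypot(W[...,0]-570,W[...,1]-325)<90)&(W[...,2]>40)&(W[...,2]<60); q=W[m]
    r=cv2.minAreaRect(q[:,:2].astype(np.float32)); print("box",len(q),np.round(r[0]),np.round(r[1]),round(r[2],1),np.median(q[:,2]))
    f=p["frame"].astype(int); m=(f[...,0]>180)&(f[...,1]>140)&(f[...,2]<80)&ok&(W[...,2]<20); q=W[m]; r=cv2.minAreaRect(q[:,:2].astype(np.float32)); print("sq",np.round(r[0]),np.round(r[1]),r[2])
    # floor dark things
    m=ok&(g<70)&(W[...,2]<28)&(W[...,0]>360)&(W[...,0]<560)&(np.abs(W[...,1])<180)
    k,l,s,ce=cv2.connectedComponentsWithStats(m.astype(np.uint8),connectivity=8)
    for i in range(1,k):
        if s[i,4]>12: q=W[l==i]; r=cv2.minAreaRect(q[:,:2].astype(np.float32)); print("dark",s[i,4],np.round(r[0]),np.round(r[1]),round(r[2]))
    save({"frame":p["frame"][100:300,110:370].repeat(3,0).repeat(3,1)},n+"c.png")
E
```

```text
top
radio 737 [464. 205.] [ 58. 172.] 90.0 top z 34.7
radio 741 [485.   3.] [ 59. 138.] 73.4 top z 34.9
radio 742 [ 495. -198.] [138.  58.] 0.8 top z 34.9
knob 69 [563. 328.  80.] [563. 326.] [19. 33.] 82.4
box 807 [564. 330.] [97. 94.] 78.4 48.835763614965344
sq [ 694. -194.] [465. 238.] 82.62115478515625
dark 24 [404. 129.] [ 7. 29.] 90
dark 27 [383. -95.] [ 9. 29.] 88
scene
radio 828 [465. 208.] [175.  60.] 0.3 top z 37.1
radio 879 [486.   6.] [ 60. 143.] 73.4 top z 37.4
radio 928 [ 493. -194.] [141.  59.] 0.4 top z 37.3
knob 105 [564. 330.  80.] [561. 329.] [18. 35.] 78.3
box 1010 [562. 333.] [95. 95.] 78.0 51.23621289521941
sq [ 692. -194.] [473. 232.] 84.17108917236328
dark 115 [457. 130.] [148.  11.] 0
dark 101 [ 436. -103.] [ 11. 149.] 84
```

View pics/topc.png

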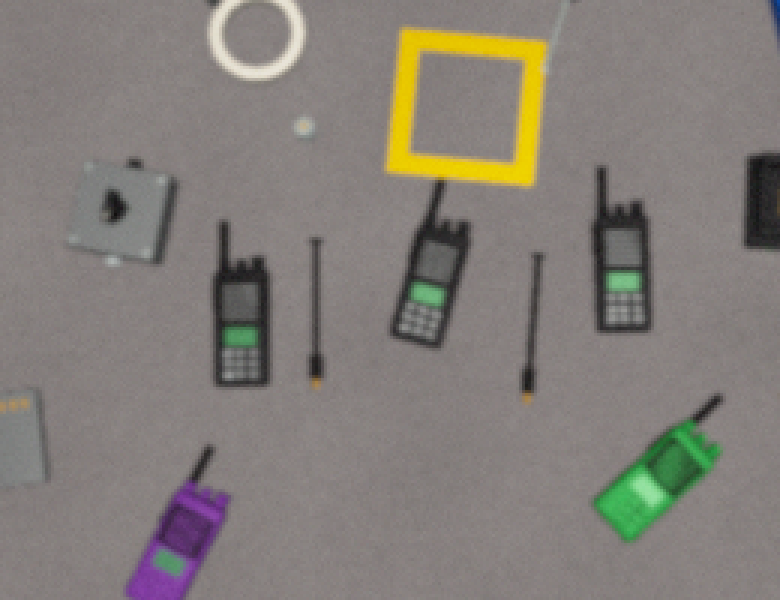

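>>> move_arm([
  [[1.86,4.36,0],7.4,0],
  [[1.86,4.36,0],7.4,0],
  [[1.86,4.36,0],7.4,0],
  [[1.86,4.36,0],7.4,0],
  [[1.86,4.36,0],7.4,0],
], squeeze=20)

```text
time_s: 1.4
ee_pos: [283.9, -322.8, 214.1]
ee_rot: [180.0, -0.0, 56.6]
force: [-0.4, -0.6, 0.5]
gripper_width: 91.4
gripper_force: 0.0
```

>>> move_arm([
  [[1.86,4.36,0],7.4,0],
  [[1.86,4.36,0],7.4,0],
  [[1.86,4.36,0],7.4,0],
  [[1.86,4.36,0],7.4,0],
  [[1.86,4.36,0],7.4,0],
])

```text
time_s: 1.9
ee_pos: [377.0, -104.7, 214.4]
ee_rot: [179.9, 0.0, 93.6]
force: [1.1, -0.6, 0.2]
gripper_width: 91.1
gripper_force: 0.0
```

>>> move_arm([
  [[1.86,4.36,0],7.4,0],
  [[1.86,4.36,0],7.4,0],
  [[1.86,4.36,0],7.4,0],
  [[1.86,4.36,0],7.4,0],
  [[1.86,4.36,0],7.4,0],
])

```text
time_s: 2.4
ee_pos: [470.0, 113.6, 214.2]
ee_rot: [180.0, 0.0, 130.7]
force: [1.9, -0.3, -0.3]
gripper_width: 91.1
gripper_force: 0.0
```

>>> move_arm([
  [[1.86,4.36,0],7.4,0],
  [[1.86,4.36,0],7.4,0],
  [[1.86,4.36,0],7.4,0],
  [[1.86,4.36,0],7.4,0],
  [[0,0,0],0,0],
])

```text
time_s: 2.9
ee_pos: [545.6, 291.0, 212.8]
ee_rot: [179.9, 0.0, 160.3]
force: [-0.5, -0.3, -0.4]
gripper_width: 91.3
gripper_force: 0.0
```

```bash
cat >> h.py <<'E'
def cloud(p):
    f,R,t=cam(p); h,w=p["z_map"].shape; u,v=np.meshgrid(np.arange(w),np.arange(h)); z=p["z_map"]
    c=np.stack([(u-p["cx"])/f*z,(v-p["cy"])/f*z,z],-1); return c@R.T+t
def rect(q):
    r=cv2.minAreaRect(q[:,:2].astype(np.float32)); (a,b),s=r[1],r[2]; return np.round(r[0],1),round(max(a,b)),round(min(a,b)),round((s if a>b else s+90)%180,1)
E
python3 - <<'E'
from h import *
p=env.grab_frame("wrist"); W=cloud(p); ok=p["z_map"]>0; save(p,"w1.png"); print(p["position"])
d=np.hypot(W[...,0]-563,W[...,1]-329)
for lo,hi in((70,95),(42,60)):
    q=W[ok&(d<75)&(W[...,2]>lo)&(W[...,2]<hi)]; 
    if len(q)>5: print(lo,len(q),rect(q),np.median(q[:,2]),q.mean(0).round(1))
for r in env.landmark_of(p,"call_grip"): print(r, at_z(p,r["point"],84))
p=env.grab_frame("top"); W=cloud(p); f=p["frame"].astype(int); m=(f[...,0]>180)&(f[...,1]>140)&(f[...,2]<80)&(abs(W[...,0]-680)<150)&(abs(W[...,1]+30)<150); print("sq",rect(W[m]))
E
```

```text
[473.71041736 316.26858492 383.60383201]
70 396 (array([561.6, 333.3]), 34, 11, 168.3) 86.92330893739762 [560.  333.   85.5]
42 5788 (array([562.3, 333.4]), 95, 94, 168.1) 50.25103107522921 [558.6 333.7  50.2]
{'point': [299.4, 185.9], 'score': 0.91} [563.15093145 334.29933141  84.        ]
sq (array([673.6, -36.7]), 165, 158, 173.3)
```

View pics/w1.png

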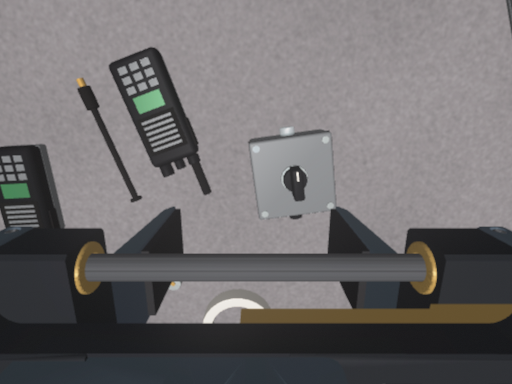

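>>> move_arm([
  [[0.82,2.1,-3.5],4,0.5],
  [[0.82,2.1,-3.5],3.9,0.6],
  [[0,0,-4],0,0.6],
  [[0,0,-3.0],0,0.6],
  [[0,0,0],0,0.6],
])

```text
time_s: 3.55
ee_pos: [557.2, 324.7, 70.0]
ee_rot: [-179.6, -0.4, 167.7]
force: [0.2, -0.5, 1.0]
gripper_width: 54.2
gripper_force: 0.0
```

>>> move_arm([
  [[0.3,0.6,-0.2],0,0.7],
  [[0,0,0],0,0.7],
])

```text
time_s: 3.75
ee_pos: [565.1, 334.6, 74.5]
ee_rot: [179.8, 0.2, 167.8]
force: [-0.0, -0.3, 1.5]
gripper_width: 38.2
gripper_force: 0.0
```

>>> move_arm([
  [[0,0,0],0,0.75],
  [[0,0,0],0,0.75],
])

```text
time_s: 3.95
ee_pos: [564.1, 334.1, 73.7]
ee_rot: [179.9, 0.1, 167.8]
force: [0.0, -0.2, -0.3]
gripper_width: 23.3
gripper_force: 0.0
```

>>> move_arm([
  [[-0.2,-0.1,-0.5],0.4,0.75],
  [[0,0,0],0,1],
  [[0,0,0],0,1],
  [[0,0,0],0,1],
])

```text
time_s: 4.35
ee_pos: [561.0, 333.0, 66.8]
ee_rot: [-180.0, -0.0, 168.2]
force: [-0.5, 0.4, -0.6]
gripper_width: 10.8
gripper_force: 20.0
```

>>> move_arm([
  [[0,0,0],-8.5,1],
  [[0,0,0],-8.5,1],
  [[0,0,0],-8.5,1],
  [[0,0,0],-8.5,1],
  [[0,0,0],-8,1],
])

```text
time_s: 4.85
ee_pos: [561.7, 333.9, 66.8]
ee_rot: [179.9, -0.1, 125.9]
force: [0.6, 3.2, -1.8]
gripper_width: 10.7
gripper_force: 20.0
```

>>> move_arm([
  [[0,0,0],-6.5,1],
  [[0,0,0],-2,1],
  [[0,0,0],0,1],
  [[0,0,0],0,1],
])

```text
time_s: 5.25
ee_pos: [561.9, 334.0, 66.8]
ee_rot: [179.9, -0.1, 117.8]
force: [1.7, 5.8, -4.1]
gripper_width: 11.0
gripper_force: 20.0
```

```bash
python3 -c "
from h import *
s=env.state();print(s['torque'],s['force'],s['ee_rot'],s['effort'][5])"
```

```text
[ 1.02919851 -0.36690912  0.27807814] [ 1.66162475  5.7912978  -4.08032882] [ 1.79882897e+02 -6.18585128e-02  1.17823608e+02] 0.28270360082387924
```

>>> move_arm([
  [[0,0,0],-2,1],
  [[0,0,0],0,1],
])

```text
time_s: 5.45
ee_pos: [561.9, 334.0, 66.8]
ee_rot: [179.9, -0.1, 115.8]
force: [2.2, 6.0, -4.6]
gripper_width: 11.4
gripper_force: 20.2
```

```bash
python3 -c "
from h import *
s=env.state();print(s['torque'],s['force'],s['ee_rot'],s['effort'][5])"
```

```text
[ 1.07009852 -0.39696447  0.62681002] [ 2.1857537   6.02891944 -4.64624719] [ 1.79876501e+02 -5.28248323e-02  1.15849422e+02] 0.7820839248597622
```

>>> move_arm([
  [[0,0,0],0,0],
  [[0,0,0],0,0],
  [[0,0,0],0,0],
  [[0,0,0],0,0],
  [[0,0,2],0,0],
])

```text
time_s: 5.95
ee_pos: [558.8, 330.6, 84.2]
ee_rot: [-179.5, 0.1, 115.7]
force: [0.2, -0.3, -0.3]
gripper_width: 48.7
gripper_force: 0.0
```

>>> move_arm([
  [[0,0,3],0,0],
  [[0,0,4],4,0.1],
  [[-1.2,-2,3],8,0.1],
  [[-2,-4.2,0],8,0.1],
  [[-2,-4.2,0],8,0.1],
])

```text
time_s: 6.45
ee_pos: [508.4, 227.2, 187.7]
ee_rot: [-180.0, 0.1, 144.2]
force: [0.6, -0.6, -0.3]
gripper_width: 81.8
gripper_force: 0.0
```

```bash
python3 - <<'E'
from h import *
p=env.grab_frame("wrist"); W=cloud(p); ok=p["z_map"]>0; print(env.state()["ee_pos"],env.state()["ee_rot"])
d=np.hypot(W[...,0]-562,W[...,1]-333)
q=W[ok&(d<75)&(W[...,2]>70)&(W[...,2]<95)]
if len(q)>5: print(len(q),rect(q),q.mean(0).round(1))
d=np.hypot(W[...,0]-440,W[...,1]-206)
q=W[ok&(d<80)&(W[...,2]>31)&(W[...,2]<50)]; 
if len(q)>5: print(len(q),rect(q),np.median(q[:,2]),q[:,0].min(),q[:,0].max())
E
```

```text
[502.84636355 220.20792048 186.66021491] [-1.79325238e+02 -7.11956172e-02  1.44304971e+02]
604 (array([561.7, 332.8]), 34, 11, 168.5) [559.6 331.9  84.1]
6082 (array([443.5, 207.6]), 138, 59, 0.9) 36.32272004801868 374.4541238821208 512.9188159548644
```

>>> move_arm([
  [[-2,-0.6,-1],7.3,0.05],
  [[-2,-0.6,-2],7.3,0.05],
  [[-1.7,-0.5,-2],7.3,0.05],
  [[-1,-0.3,-2],7.3,0.05],
  [[-0.5,-0.2,-1],7.3,0.05],
])

```text
time_s: 7.0
ee_pos: [434.4, 205.2, 105.3]
ee_rot: [-179.8, -0.3, -179.5]
force: [-0.3, -0.1, 0.0]
gripper_width: 86.6
gripper_force: 0.0
```

>>> move_arm([
  [[0,0,0],0,0.05],
  [[0,0,0],0,0.05],
  [[0,0,0],0,0.05],
])

```text
time_s: 7.3
ee_pos: [438.2, 207.1, 107.7]
ee_rot: [180.0, 0.1, -179.9]
force: [-0.4, -0.8, 0.8]
gripper_width: 86.9
gripper_force: 0.0
```

>>> move_arm([
  [[0,0,-4],0.5,0.05],
  [[0,0,-3.2],0.4,0.05],
  [[0,0,-1.6],0,0.05],
  [[0,0,-0.8],0,0.05],
  [[0,0,-0.4],0,0.05],
])

```text
time_s: 7.8
ee_pos: [437.9, 207.1, 6.9]
ee_rot: [180.0, 0.0, -178.9]
force: [-0.7, -0.1, 0.0]
gripper_width: 86.6
gripper_force: 0.0
```

>>> move_arm([
  [[0,0,0],0,0.5],
  [[0,0,0],0,1],
  [[0,0,0],0,1],
  [[0,0,0],0,1],
], squeeze=40)

```text
time_s: 8.2
ee_pos: [437.8, 207.0, 7.7]
ee_rot: [180.0, 0.1, -178.8]
force: [-0.2, -0.0, 3.8]
gripper_width: 57.8
gripper_force: 39.7
```

>>> move_arm([
  [[0,0,1.5],0,1],
  [[0,0,4],0,1],
  [[0,0,4],0,1],
  [[0,0,1.5],0,1],
  [[0,0,0],0,1],
])

```text
time_s: 8.7
ee_pos: [438.7, 207.5, 119.2]
ee_rot: [179.9, 0.3, -178.8]
force: [1.3, -0.2, -3.8]
gripper_width: 57.9
gripper_force: 39.7
```

```bash
cat > t.py <<'E'
from h import *
F=[];T=[]
for i in range(5):
    env.grab_frame("wrist"); s=env.state(); F.append(s['force']);T.append(s['torque'])
print(s['time_s'],s['ee_pos'].round(1),s['gripper_width'],"F",np.mean(F,0).round(2),"T",np.mean(T,0).round(3),np.std(T,0).round(3))
E
python3 t.py
```

```text
8.95 [436.1 206.3 115.3] 58.042802970365564 F [-0.07 -0.07 -3.83] T [ 0.104 -0.112  0.006] [0.018 0.037 0.013]
```

>>> move_arm([
  [[4,0,0],0,1],
  [[5,0,0],0,1],
  [[0,0,0],0,1],
  [[0,0,0],0,1],
  [[0,0,0],0,1],
])

```text
time_s: 9.45
ee_pos: [525.6, 206.4, 115.6]
ee_rot: [-179.9, -0.2, -178.8]
force: [0.2, -0.3, -3.9]
gripper_width: 57.9
gripper_force: 39.7
```

```bash
python3 t.py
```

```text
9.7 [526.6 206.9 117.1] 58.166108380602765 F [ 0.27  0.35 -3.59] T [ 0.09  -0.109 -0.014] [0.021 0.034 0.021]
```

>>> move_arm([
  [[-4,0,0],0,1],
  [[-5,0,0],0,1],
  [[0,0,0],0,1],
  [[0,0,0],0,1],
  [[0,0,0],0,1],
])

```text
time_s: 10.2
ee_pos: [438.6, 207.4, 117.8]
ee_rot: [179.9, 0.2, -178.8]
force: [-0.1, -0.1, -3.2]
gripper_width: 58.0
gripper_force: 39.7
```

```bash
python3 t.py
```

```text
10.45 [438.2 207.  117. ] 57.99676158986402 F [ 0.23  0.19 -3.51] T [ 0.127 -0.199 -0.006] [0.038 0.022 0.016]
```

>>> move_arm([
  [[4,0,0],0,1],
  [[5,0,0],0,1],
  [[0,0,0],0,1],
  [[0,0,0],0,1],
  [[0,0,0],0,1],
])

```text
time_s: 10.95
ee_pos: [526.3, 206.5, 116.3]
ee_rot: [-180.0, -0.1, -178.9]
force: [-0.5, -0.3, -4.8]
gripper_width: 58.2
gripper_force: 39.8
```

```bash
sed -i 's/range(5)/range(12)/' t.py; sed -i '$a print(np.round(np.c_[np.array(F)[:,0],np.array(T)[:,1]].T,2))' t.py; python3 t.py
```

```text
11.55 [527.3 206.9 117.1] 58.199878732798275 F [-0.12  0.01 -3.5 ] T [ 0.093 -0.091  0.01 ] [0.025 0.029 0.033]
[[ 0.46 -0.87 -0.67  0.33 -0.49  0.8  -0.1   0.1  -0.19 -0.04  0.17 -0.87]
 [-0.11 -0.1  -0.12 -0.04 -0.11 -0.11 -0.1  -0.08 -0.13 -0.08 -0.06 -0.05]]
```

>>> move_arm([
  [[-4,0,0],0,1],
  [[-5,0,0],0,1],
  [[0,0,0],0,1],
  [[0,0,0],0,1],
  [[0,0,0],0,1],
])

```text
time_s: 12.05
ee_pos: [438.8, 207.4, 117.6]
ee_rot: [179.9, 0.2, -178.8]
force: [0.0, 0.3, -3.8]
gripper_width: 57.8
gripper_force: 39.8
```

```bash
python3 t.py
```

```text
12.65 [437.4 206.9 116.9] 57.927543319149066 F [ 0.17  0.14 -3.6 ] T [ 0.111 -0.172 -0.014] [0.031 0.031 0.03 ]
[[ 0.06 -0.32  0.96 -0.    0.13  0.43 -0.08 -0.08  0.83  0.98 -0.45 -0.37]
 [-0.18 -0.12 -0.16 -0.15 -0.23 -0.19 -0.18 -0.17 -0.18 -0.13 -0.22 -0.15]]
```

>>> move_arm([
  [[-4,0,0],0,1],
  [[-5,0,0],0,1],
  [[0,0,0],0,1],
  [[0,0,0],0,1],
  [[0,0,0],0,1],
])

```text
time_s: 13.15
ee_pos: [348.5, 207.4, 117.5]
ee_rot: [179.9, 0.1, -178.8]
force: [0.3, 0.7, -4.0]
gripper_width: 57.8
gripper_force: 39.8
```

>>> move_arm([
  [[4,0,0],0,1],
  [[5,0,0],0,1],
  [[0,0,0],0,1],
  [[0,0,0],0,1],
  [[0,0,0],0,1],
])

```text
time_s: 13.65
ee_pos: [436.9, 206.5, 116.5]
ee_rot: [-180.0, -0.1, -178.9]
force: [-0.2, -0.4, -3.7]
gripper_width: 58.0
gripper_force: 39.8
```

```bash
python3 t.py
```

```text
14.25 [437.3 206.9 117. ] 58.15362435385788 F [ 0.03  0.17 -3.39] T [ 0.093 -0.092  0.027] [0.025 0.028 0.024]
[[ 0.01  0.23 -0.09  0.35  0.37  0.17 -0.35  0.04 -0.52  0.47 -0.42  0.11]
 [-0.09 -0.14 -0.05 -0.09 -0.1  -0.07 -0.11 -0.09 -0.09 -0.07 -0.14 -0.05]]
```

>>> move_arm([
  [[1,-1,1.5],0,1],
  [[2,-2,1.5],0,1],
  [[2.9,-3,1],0,1],
  [[3,-3.2,0.5],0,1],
  [[3.2,-3.2,0],0,1],
])

```text
time_s: 14.75
ee_pos: [559.7, 81.8, 163.1]
ee_rot: [180.0, 0.1, -178.8]
force: [0.2, 0.9, -4.2]
gripper_width: 58.0
gripper_force: 39.8
```

>>> move_arm([
  [[3.2,-3.2,0],0,1],
  [[3,-3.2,0],0,1],
  [[2.6,-2.8,0],0,1],
  [[1.8,-1.8,0],0,1],
  [[1,-1,0],0,1],
])

```text
time_s: 15.25
ee_pos: [675.6, -39.1, 161.1]
ee_rot: [-180.0, -0.0, -178.9]
force: [-0.2, -0.2, -2.5]
gripper_width: 57.9
gripper_force: 39.8
```

>>> move_arm([
  [[0,0,0],0,1],
  [[0,0,0],0,1],
  [[0,0,0],0,1],
  [[0,0,0],0,1],
  [[0,0,0],0,1],
])

```text
time_s: 15.75
ee_pos: [673.9, -36.3, 162.4]
ee_rot: [180.0, 0.0, -178.8]
force: [-0.3, -0.0, -2.6]
gripper_width: 58.2
gripper_force: 39.8
```

```bash
python3 - <<'E'
from h import *
s=env.state(); print(s['ee_pos'],s['qvel'].round(2))
p=env.grab_frame("scene"); save(p,"end.png")
E
```

```text
[673.89268685 -36.25391905 162.35352791] [-0.33  0.21 -0.26  0.01 -0.04 -0.12]
```

View pics/end.png

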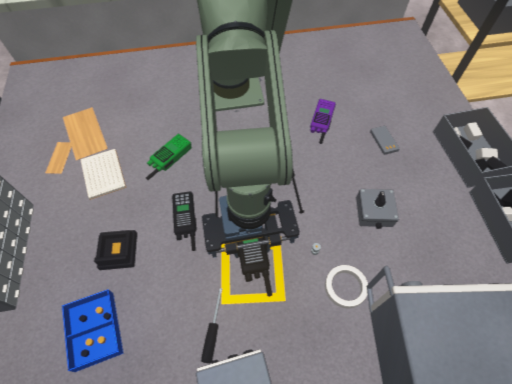

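The picture shows the radio held over the yellow square (about 252,262). The adapter, roll, driver, antenna and the right-hand radio are unmoved, and the switch is back at rest.

```bash
python3 -c "
from workcell import env
print(env.job_done())"
```

```text
the job is handed in; nothing more can be done
None
```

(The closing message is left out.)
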